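# Chock a button jar on the sloping display board

## Task

Set the button jar that lies on its side in the wooden cradle out on show on the sloping board. First set the triangular wooden chock squarely across the slope, about in the middle of the board, and let go of it; then lay the jar on its side against the chock's uphill face, centred on it, and let go only once it is down and chocked, so that it stays put without rolling.

Things in the scene. Friction and masses are not known exactly. Their poses are not given: they have to be found in the camera images.
- jar_center (a point): Clear round jar of buttons, white lid, 60 mm diameter, 62 mm long, 0.2 kg, lying on its side in a low wooden cradle (its twin stands upright: a bystander). Point: jar's centre, 30 mm above what it lies on, 36 mm above the table in the cradle. Own y: along its axis. End faces flat, to be gripped from above: the cradle is 44 mm wide along the axis, its rails 12 mm high.
- chock_center (a point): Wooden chock, triangular prism 50 mm long (own y, along its top ridge), sides 40 mm, 35 mm high, 60 g, lying on one face on the table (the round spool is a bystander). Point: half-way along and up, 17 mm above its underside. Ends flat and upright. It does not slide on the board. With the jar against it, the jar's centre is 37 mm uphill of this point along the slope.
- board_middle (a point): Fixed light wooden display board, 220 mm along the slope, 180 mm wide, sloping 7 degrees, falling away from the robot. Point: middle of its top surface, 40 mm above the table. Own x: straight down the slope along the surface; y: level, across the board; z: square to the surface, upwards.
Not all that is in view belongs to the job. What is shaped like the part that bears chock_center but purple is not meant.

How it is judged:
By the outcome, as a careful person would: the job done as asked, in the order asked, and still so for the second after the job is handed in, with the robot touching nothing.
It also fails if it takes over 58 s, if anything falls off the work surface, if the arm or the gripper's body presses on something with over 40 N, if the wrist force passes 120 N, or if a joint passes its speed limit or range.

## Robot

A 7-joint arm with a two-finger parallel gripper is mounted at the origin on the work surface. World frame = base frame: x ahead of the robot, y to its left, z up, the work surface at z = 0. Lengths are in m, angles in rad, forces in N, time in s.
With the tool pointing down it reaches from about 0.425 to 0.875 m from the base axis. Payload 8.4 kg.
Tool frame: the origin (TCP) lies at the very end of the fingers, on their centre line; the grasp point (between the pads) lies tcp_to_grasp behind it (tcp_to_grasp is the distance from the TCP to the grasp point, in m); z points along the fingers, y is the direction in which the jaws open and shut (so a half turn about z gives the same grasp; the last joint's range is limited). The gripper opens to 87 mm and grips with 3 to 60 N. Pads are 19 mm wide; open, the fingers measure 117 mm over their backs; the gripper's body (75 mm by 190 mm) begins 51 mm behind the grasp point.
Start: joints at [-1.306, 0.333, 0.04, 1.465, -0.013, 1.343, -0.059], TCP at [0.231, 0.607, 0.223] pointing down, gripper open.
Joint ranges: [-2.58, 2.58], [-0.38, 2.09], [-1.3, 1.39], [0.25, 2.4], [-1.5, 4.64], [0.08, 2.09], [-2.65, 2.65]. Speed limits (rad/s): [2.22, 2.22, 2.79, 2.79, 3.14, 3.14, 3.14].

## Interface

Orientations are given as a 3x3 rotation matrix whose columns are the frame's x, y, z axes.
In Python, from bench import * gives the robot as it stands.
- The arm moves only by the tool servo_tool, never from a script. Its argument "targets" is a list that holds one entry, the list of rows, each a list of 7 numbers: the shift along the tool's x, y, z in mm, then the turn, a rotation vector about the tool's x, y, z in degrees, then the gripper command: -1 is shut, 1 is fully open, values between are in proportion. A call has 1 to 12 rows; each row is the pose to reach, as a shift and turn from the pose measured when the call began, along the tool's axes at that moment; what a row does not reach only later rows make up. A row lasts 1/8 s, in which the tool goes at most 62.5 mm and 10.7 degrees, less where a joint would pass 70% of its speed; a pose out of reach is approached as far as the arm can. A call with a gripper value outside its range is refused whole. The fingers move at their own pace and stop on an object; "squeeze" is the grip in N (left out, the last holds). Time passes only in rows, so rows that repeat a pose let the fingers close. It gives the time, the measured TCP pose, the force and the opening at its end, in the units of the state.
- read_state(): the state, without advancing time (a new reading comes with each control period).
- read_camera(name): name is "scene" or "top" or "wrist"; returns the picture (480x640x3 uint8, blue, green, red); there is no depth.
- calibration(name): a dict with "intrinsics" (3x3 intrinsics, pixels), "R" (3x3) and "t" (3): a world point X has camera coordinates R X + t. Camera axes: x right, y down, z forward; pixel columns grow to the right and rows downward; lengths in m; the calibration is good to about 2 mm. The wrist camera is an equidistant fisheye: a pixel r from the principal point sees the ray r / f radians off the axis. A picture is of the moment at which its call begins: read the wrist's pose just before it. calibration takes no time and is no camera call; for the wrist camera it gives the pose at the moment of the call.
- finish_job(): hands the job in, once; it reports no verdict.
Trained networks look in the newest picture that a camera, given by its name, has taken for a name from the list of things; names that differ only in an ending like _2 or _b are one class to them, and where a whole thing is asked for, a point or a joint stands for the part that bears it (a point fixed in the world has none). Each returns a list of dicts, best first, with "score" (0 to 1); they miss things now and then, are a little off and sometimes report something else, mostly with a low value. They report only what shows in the picture. A call takes as long as a camera call. They do not tell look-alikes from the thing itself.
- trace(camera, target): "region" (480x640 bool, what is visible of it) and "xy" ([column, row] in pixels, amid what is visible of it).
The state is a dict: "t": time; "qpos": joint angles; "dq": joint speeds; "joint_torque": joint torques, N m; "eef_pos": TCP position; "tool_rot": TCP orientation; "force": force on the tool from outside, world axes, zero at the start; "ft_torque": the same for the moment, N m; "finger_gap": opening from 0.0 (shut) to 1.0 (fully open).
Only numpy, scipy, OpenCV 4.12 (cv2) and the standard library are available. Lean on these libraries where they do the work, as an engineer would, in place of code of your own. Each camera call takes 0.05 s, during which the arm holds its last target.

## Working session

There is one attempt and no reset: what is moved stays moved. The work goes in short steps, Python scripts to look and compute and a tool call to move; the robot and the scene stay as the last step left them, time stands still between calls to the robot, and variables do not carry over. Pictures are saved under pics/ and viewed, and the job is handed in when it is done.

Besides the shell and the picture viewer there is one more tool, called after ">>>" by a JSON object that holds its "api" and its "payload". servo_tool: Moves the arm, as the interface text tells. Its arguments: {"type":"object","properties":{"targets":{"type":"array","items":{"type":"array","items":{"type":"array","items":{"type":"number"}}}},"squeeze":{"type":"number"}},"required":["targets"]}

```bash
mkdir -p pics; ls; python3 - <<'E'
from bench import *
import cv2,numpy as np
s=read_state();print(s['t'],s['eef_pos'],s['tool_rot'],s['finger_gap'])
try: print(tcp_to_grasp)
except Exception as e: print(e)
for n in ['scene','top']:
    im=read_camera(n);cv2.imwrite(f'pics/{n}0.png',im)
    c=calibration(n);print(n,c)
    for t in ['jar_center','chock_center','board_middle']:
        for d in trace(n,t)[:4]: print(t,d['score'],d['xy'],d['region'].sum())
E
```

```text
pics
0.0 [0.23110334 0.60700989 0.22165075] [[-9.34570149e-01  3.55778555e-01 -5.07096874e-04]
 [ 3.55778905e-01  9.34568814e-01 -1.58173639e-03]
 [-8.88309625e-05 -1.65865798e-03 -9.99998620e-01]] 1.0004477071251454
0.0187
scene {'intrinsics': array([[496.28322497,   0.        , 323.69251866],
       [  0.        , 496.28322497, 237.16400297],
       [  0.        ,   0.        ,   1.        ]]), 'R': array([[-0.86247896,  0.50587178,  0.01495936],
       [ 0.275403  ,  0.493933  , -0.8247323 ],
       [-0.42459772, -0.70719441, -0.56532543]]), 't': array([ 0.50037372, -0.09470274,  1.15962597])}
jar_center 0.96 [499.8, 325.4] 2133
chock_center 0.78 [256.6, 204.5] 344
chock_center 0.73 [209.2, 210.0] 354
chock_center 0.68 [496.7, 328.2] 2110
board_middle 0.62 [331.8, 266.9] 9221
top {'intrinsics': array([[515.12415385,   0.        , 323.75948009],
       [  0.        , 515.12415385, 239.57719843],
       [  0.        ,   0.        ,   1.        ]]), 'R': array([[-0.00273837, -0.99998425, -0.00489889],
       [-0.99211211,  0.0033307 , -0.1253095 ],
       [ 0.12532384,  0.0045171 , -0.9921056 ]]), 't': array([-0.01757562,  0.5646759 ,  1.1083171 ])}
jar_center 0.9 [187.2, 298.7] 893
chock_center 0.96 [438.9, 231.1] 414
chock_center 0.77 [446.8, 186.1] 409
board_middle 0.95 [309.6, 238.1] 7833
board_middle 0.7 [437.9, 232.8] 430
```

View pics/scene0.png

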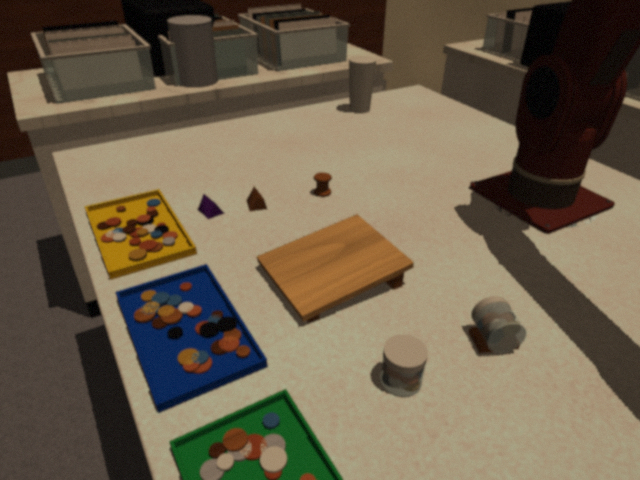

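View pics/top0.png

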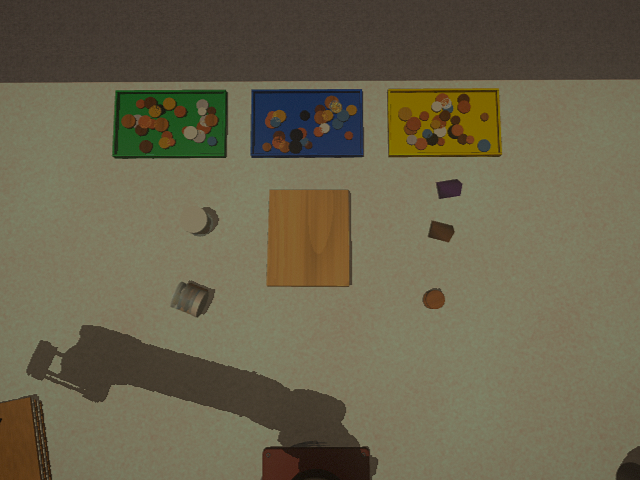

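```bash
python3 - <<'E'
import cv2,numpy as np
im=cv2.imread('pics/top0.png')
a=cv2.resize(im[155:265,385:495],(400,400),interpolation=cv2.INTER_CUBIC)
b=cv2.resize(im[235:345,140:250],(400,400),interpolation=cv2.INTER_CUBIC)
cv2.imwrite('pics/crop0.png',np.hstack([a,b]))
E
```

```text
(no output)
```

View pics/crop0.png

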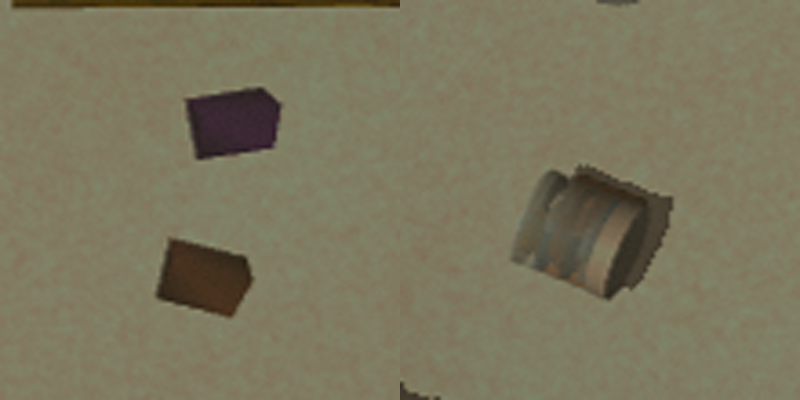

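Look-alikes: the brown wooden chock at top (439,231) / scene (257,204), and the purple prism at top (447,186) / scene (209,210). The crop shows the brown one is wood, so that is the chock. The jar lying on its side is at top (187,299), and its upright twin is at (196,220).

```bash
cat > h.py <<'E'
from bench import *
import cv2,numpy as np
from scipy.optimize import minimize
from scipy.spatial.transform import Rotation as Ro
def proj(c,X,fish):
    P=X@np.array(c['R']).T+np.array(c['t']);K=c['intrinsics']
    if fish:
        r=np.hypot(P[:,0],P[:,1]);th=np.arctan2(r,P[:,2]);u=P[:,:2]/np.maximum(r,1e-9)[:,None]*th[:,None]
    else: u=P[:,:2]/P[:,2:]
    return u*[K[0,0],K[1,1]]+[K[0,2],K[1,2]]
s6=20
def prism():
    return np.array([[sx*.02,sy*.025,-.0173] for sx in(-1,1) for sy in(-1,1)]+[[0,sy*.025,.0173] for sy in(-1,1)])
def cyl(r=.03,l=.062):
    a=np.linspace(0,2*np.pi,40,endpoint=False)
    return np.vstack([np.c_[r*np.cos(a),0*a+sy*l/2,r*np.sin(a)] for sy in(-1,1)])
def board(t=.0):
    T=Ro.from_euler('y',7,degrees=True).as_matrix()
    return np.array([[sx*.11,sy*.09,0] for sx in(-1,1) for sy in(-1,1)])@T.T
def soft(pts,shape=(480,640),ss=4):
    h=cv2.convexHull(pts.astype(np.float32))[:,0]
    m=np.zeros((shape[0]*ss,shape[1]*ss),np.uint8)
    cv2.fillConvexPoly(m,np.round(((h+.5)*ss-.5)*16).astype(np.int32),255,shift=4)
    return cv2.resize(m,(shape[1],shape[0]),interpolation=cv2.INTER_AREA)/255.
def place(M,p,z): 
    return M@Ro.from_euler('z',p[2]).as_matrix().T+[p[0],p[1],z]
def fit(M,z,views,p0):
    # views: list of (calib, region, fish)
    vs=[]
    for c,r,f in views:
        ys,xs=np.where(r);a,b,cc,d=max(ys.min()-30,0),ys.max()+30,max(xs.min()-30,0),xs.max()+30
        vs.append((c,r[a:b,cc:d].astype(float),f,(cc,a)))
    def cost(q):
        p=[q[0]/1e3,q[1]/1e3,q[2]/57.3];e=0
        for c,r,f,o in vs:
            m=soft(proj(c,place(M,p,z),f)-o,r.shape,8);e+=np.abs(m-r).sum()/r.sum()
        return e
    best=None
    for dy in(-25,0,25):
        q0=np.array([p0[0]*1e3,p0[1]*1e3,np.degrees(p0[2])+dy])
        R=minimize(cost,q0,method='Nelder-Mead',options=dict(initial_simplex=q0+np.array([[0,0,0],[12,0,0],[0,12,0],[0,0,15]]),xatol=.05,fatol=1e-4))
        if best is None or R.fun<best.fun: best=R
    return best.x,best.fun
def back(c,uv,z):
    R=np.array(c['R']);t=np.array(c['t']);d=R.T@np.linalg.inv(c['intrinsics'])@[*uv,1];o=-R.T@t
    return o+d*(z-o[2])/d[2]
E
cat > loc.py <<'E'
from h import *
rg={}
for n in('scene','top'):
    im=read_camera(n)
    for t,xy in(('jar_center',{'scene':(500,325),'top':(187,299)}),('chock_center',{'scene':(257,204),'top':(439,231)}),('board_middle',{'scene':(332,267),'top':(310,238)})):
        d=min(trace(n,t),key=lambda d:np.hypot(*(np.array(d['xy'])-xy[n])))
        rg[n,t]=d['region'];
    v=im.copy()
    for k in rg:
        if k[0]==n: 
            cs,_=cv2.findContours(rg[k].astype(np.uint8),0,2);cv2.drawContours(v,cs,-1,(0,255,0),1)
    rg[n]=v
C={n:calibration(n) for n in('scene','top')}
for t,M,z,y0 in(('jar_center',cyl(),.036,1.2),('chock_center',prism(),.0173,-.2),('board_middle',board(),.04,0)):
    ys,xs=np.where(rg['top',t]);p=back(C['top'],(xs.mean(),ys.mean()),z)
    for vs in(['top'],['scene'],['top','scene']):
        x,f=fit(M,z,[(C[n],rg[n,t],False) for n in vs],(p[0],p[1],y0 if t!='jar_center' else -.3)); print(t,vs,x.round(1),round(f,3))
    for n in('scene','top'):
        h=cv2.convexHull(proj(C[n],place(M,[x[0]/1e3,x[1]/1e3,x[2]/57.3],z),False).astype(np.float32))
        cv2.polylines(rg[n],[np.round(h*16).astype(np.int32)],True,(0,0,255),1,shift=4)
cv2.imwrite('pics/fit0.png',np.hstack([cv2.resize(rg['top'][180:330,150:470],(800,375)),]))
cv2.imwrite('pics/fit1.png',cv2.resize(rg['scene'][170:380,220:540],None,fx=2.4,fy=2.4))
E
python3 loc.py
```

```text
jar_center ['top'] [434.5 276.9 -21.8] 0.056
jar_center ['scene'] [435.7 276.8 -22.7] 0.023
jar_center ['top', 'scene'] [435.3 276.6 -22.9] 0.085
chock_center ['top'] [ 588.4 -284.5  -14.7] 0.052
chock_center ['scene'] [ 573.6 -274.5  -26.5] 1.0
chock_center ['top', 'scene'] [ 587.9 -284.1  -16.8] 1.268
board_middle ['top'] [570.3  16.1  -0.7] 0.01
board_middle ['scene'] [5.768e+02 2.690e+01 2.000e-01] 0.078
board_middle ['top', 'scene'] [ 5.709e+02  1.680e+01 -3.000e-01] 0.151
```

View pics/fit0.png

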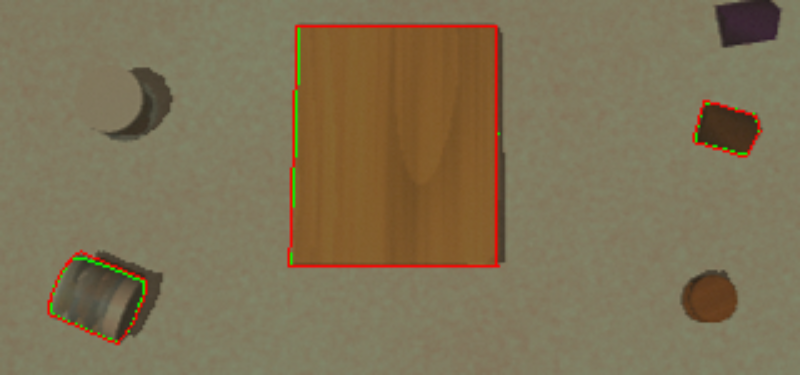

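View pics/fit1.png

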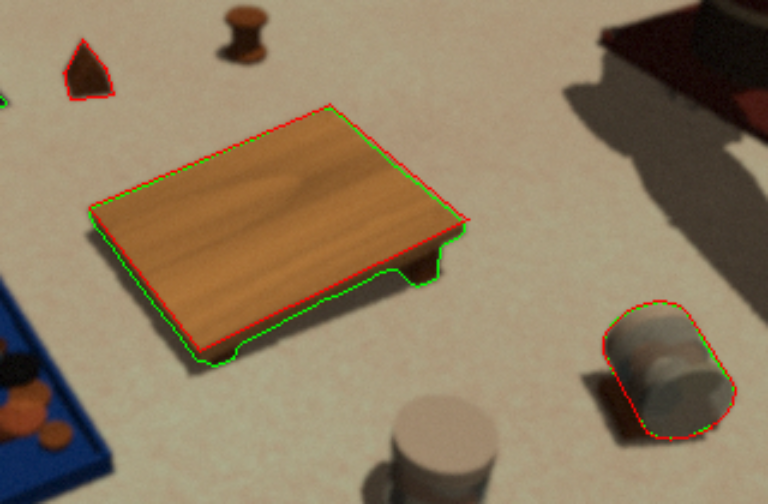

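The fits match the pictures: chock (588,-284) mm with its ridge at 75° azimuth, jar (435,277) with its axis at 67°, board middle (571,17) with yaw about -0.4°. Next I go above the chock, by way of a point further out.

```bash
cat > go.py <<'E'
from h import *
import sys
def goalR(yaw,tilt=0):  # object frame yaw (deg), slope tilt; tool y=+obj y, z=-obj z
    B=Ro.from_euler('z',yaw,degrees=True).as_matrix()@Ro.from_euler('y',tilt,degrees=True).as_matrix()
    return np.c_[-B[:,0],B[:,1],-B[:,2]]
def rel(pos,R,s=None):
    s=s or read_state();T=np.array(s['tool_rot'])
    print('t',round(s['t'],2),'tcp',np.round(np.array(s['eef_pos'])*1e3,1),'q',np.round(s['qpos'],2))
    print('shift',(T.T@(np.array(pos)/1e3-s['eef_pos'])*1e3).round(1),'turn',np.degrees(Ro.from_matrix(T.T@R).as_rotvec()).round(1))
if __name__=='__main__':
    a=[float(x) for x in sys.argv[1:]]
    rel(a[:3],goalR(a[3],a[4] if len(a)>4 else 0))
E
python3 go.py 560 150 220 -16; python3 go.py 588 -284 150 -16
```

```text
t 0.8 tcp [231.3 607.4 222.6] q [-1.31  0.33  0.04  1.47 -0.01  1.34 -0.06]
shift [-470.  -310.5    2.6] turn [-0.  -0.  -4.8]
t 0.8 tcp [231.3 607.4 222.6] q [-1.31  0.33  0.04  1.47 -0.01  1.34 -0.06]
shift [-650.6 -706.1   72.6] turn [-0.  -0.  -4.8]
```

>>> {"api": "servo_tool", "payload": {"targets": [[[-470,-310,2,0,0,-4.8,1],[-470,-310,2,0,0,-4.8,1],[-470,-310,2,0,0,-4.8,1],[-470,-310,2,0,0,-4.8,1],[-470,-310,2,0,0,-4.8,1],[-470,-310,2,0,0,-4.8,1],[-470,-310,2,0,0,-4.8,1],[-470,-310,2,0,0,-4.8,1],[-650,-706,60,0,0,-4.8,1],[-650,-706,60,0,0,-4.8,1],[-650,-706,60,0,0,-4.8,1],[-650,-706,60,0,0,-4.8,1]]]}}

```text
t: 2.3
eef_pos: [0.556, -0.0463, 0.1914]
tool_rot: [[-0.961, 0.276, 0.001], [0.276, 0.961, 0.0], [-0.001, 0.001, -1.0]]
force: [1.0, 0.4, -0.0]
finger_gap: 1.004
```

```bash
python3 go.py 588 -284 150 -16
```

```text
t 2.3 tcp [556.  -46.3 191.4] q [-0.47  0.17  0.53  1.76 -0.09  1.23  1.38]
shift [ -96.3 -219.6   41.3] turn [ 0.  0. -0.]
```

>>> {"api": "servo_tool", "payload": {"targets": [[[-96,-220,41,0,0,0,1],[-96,-220,41,0,0,0,1],[-96,-220,41,0,0,0,1],[-96,-220,41,0,0,0,1],[-96,-220,41,0,0,0,1],[-96,-220,41,0,0,0,1],[-96,-220,41,0,0,0,1]]]}}

```text
t: 3.18
eef_pos: [0.5883, -0.2825, 0.1506]
tool_rot: [[-0.962, 0.274, 0.002], [0.274, 0.962, 0.001], [-0.001, 0.002, -1.0]]
force: [-0.2, -0.1, -0.3]
finger_gap: 0.998
```

```bash
cat > wr.py <<'E'
from go import *
def look(name,M,z,p0,pic,guess):
    c=calibration('wrist');im=read_camera('wrist')
    rs=trace('wrist',name)
    g=proj(c,np.array([[guess[0]/1e3,guess[1]/1e3,z]]),True)[0]
    for d in rs[:3]: print(d['score'],d['xy'],d['region'].sum(),'expected',g.round())
    d=min(rs,key=lambda d:np.hypot(*(np.array(d['xy'])-g)))
    x,f=fit(M,z,[(c,d['region'],True)],(guess[0]/1e3,guess[1]/1e3,guess[2]/57.3));print('FIT',x.round(1),round(f,3))
    h=cv2.convexHull(proj(c,place(M,[x[0]/1e3,x[1]/1e3,x[2]/57.3],z),True).astype(np.float32))
    cv2.polylines(im,[np.round(h*16).astype(np.int32)],True,(0,0,255),1,shift=4)
    cs,_=cv2.findContours(d['region'].astype(np.uint8),0,2);cv2.drawContours(im,cs,-1,(0,255,0),1)
    cv2.imwrite(pic,im);return x
E
python3 - <<'E'
from wr import *
look('chock_center',prism(),.0173,None,'pics/w1.png',(588,-284,-16))
print(calibration('wrist')['intrinsics'],read_state()['eef_pos'])
E
```

```text
0.75 [311.3, 219.2] 2600 expected [314. 223.]
0.72 [322.5, 313.2] 1364 expected [314. 223.]
FIT [ 588.3 -285.8  -14.2] 0.052
[[371.64829954   0.         316.45177074]
 [  0.         371.64829954 233.16049021]
 [  0.           0.           1.        ]] [ 0.58820827 -0.28266802  0.15073078]
```

View pics/w1.png

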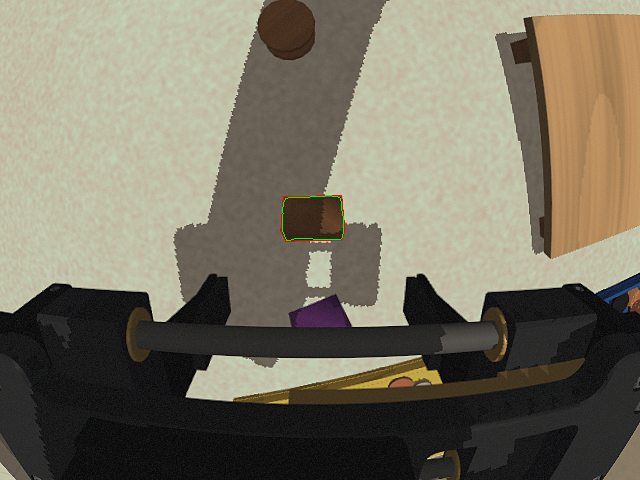

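The wrist picture shows the brown chock at (313,218) between the fingers' axes and the purple prism further out at (320,313). The fit is (588.3,-285.8), yaw about -14.5°. Now I go down over it.

```bash
python3 go.py 588.3 -285.3 4 -14.5
```

```text
t 3.27 tcp [ 588.2 -282.7  150.7] q [-0.09  0.43  0.63  1.57 -0.27  1.22  1.88]
shift [ -0.6  -2.7 146.7] turn [ 0.1  0.1 -1.4]
```

>>> {"api": "servo_tool", "payload": {"squeeze": 15, "targets": [[[-0.6,-2.7,50,0,0,-1.4,1],[-0.6,-2.7,100,0,0,-1.4,1],[-0.6,-2.7,130,0,0,-1.4,1],[-0.6,-2.7,146.5,0,0,-1.4,1],[-0.6,-2.7,146.5,0,0,-1.4,1],[-0.6,-2.7,146.5,0,0,-1.4,1]]]}}

```text
t: 4.03
eef_pos: [0.5893, -0.2857, 0.0058]
tool_rot: [[-0.968, 0.25, 0.004], [0.25, 0.968, 0.0], [-0.004, 0.001, -1.0]]
force: [0.8, -0.2, 0.4]
finger_gap: 1.001
```

>>> {"api": "servo_tool", "payload": {"squeeze": 15, "targets": [[[0,0,0,0,0,0,-1],[0,0,0,0,0,0,-1],[0,0,0,0,0,0,-1],[0,0,0,0,0,0,-1],[0,0,0,0,0,0,-1],[0,0,0,0,0,0,-1]]]}}

```text
t: 4.78
eef_pos: [0.5893, -0.2857, 0.0058]
tool_rot: [[-0.968, 0.25, 0.004], [0.25, 0.968, 0.0], [-0.004, 0.001, -1.0]]
force: [-1.1, 0.4, 1.3]
finger_gap: 0.573
```

```bash
python3 - <<'E'
from h import *
s=read_state();print(s['t'],s['eef_pos'],s['force'],s['finger_gap'],np.array(s['tool_rot']).round(3))
cv2.imwrite('pics/w2.png',read_camera('wrist'))
E
```

```text
4.775 [ 0.58932696 -0.28565496  0.00584177] [-1.06625091  0.44450265  1.25987521] 0.5733478428217783 [[-0.968  0.25   0.004]
 [ 0.25   0.968  0.   ]
 [-0.004  0.001 -1.   ]]
```

View pics/w2.png

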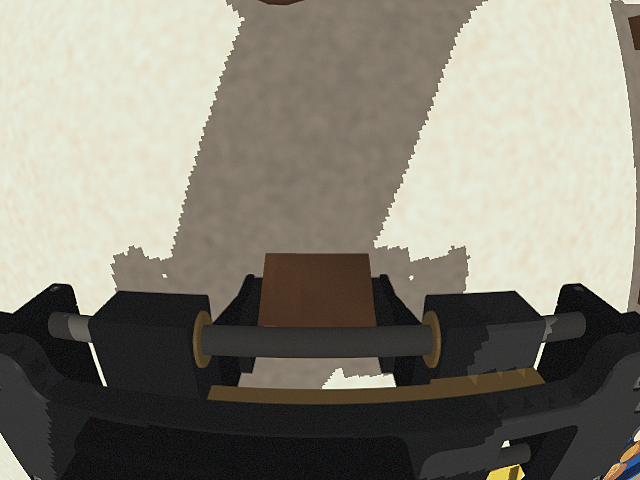

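Gripped: the opening reads 50 mm, and the picture shows the chock held between both pads at (317,290). I'll lift it, and refine the board's yaw from the earlier top picture.

>>> {"api": "servo_tool", "payload": {"targets": [[[0,0,-40,0,0,0,-1],[0,0,-90,0,0,0,-1],[0,0,-130,0,0,0,-1],[0,0,-130,0,0,0,-1]]]}}

```text
t: 5.32
eef_pos: [0.5905, -0.2868, 0.1395]
tool_rot: [[-0.968, 0.25, 0.009], [0.25, 0.968, -0.002], [-0.009, 0.001, -1.0]]
force: [0.1, -0.7, -0.9]
finger_gap: 0.573
```

```bash
python3 - <<'E'
from h import *
im=cv2.imread('pics/top0.png').astype(float)
sat=cv2.GaussianBlur((im[:,:,2]-im[:,:,0]),(3,3),0)
print(sat[238,260:275].round(),sat[238,345:358].round())
c=calibration('top')
pts=[]
def edge(line): # subpixel of half-level crossing
    lo,hi=line[:3].mean(),line[-3:].mean();m=(lo+hi)/2
    i=np.where((line[:-1]<m)&(line[1:]>=m))[0][0];return i+(m-line[i])/(line[i+1]-line[i])
E=[]
for r in range(196,282,2):
    E.append(('y',+1,(255+edge(sat[r,255:282]),r)))
    E.append(('y',-1,(362-edge(sat[r,362:335:-1]),r)))
for q in range(274,345,2):
    E.append(('x',+1,(q,178+edge(sat[178:202,q]))))
    E.append(('x',-1,(q,299-edge(sat[299:275:-1,q]))))
from scipy.optimize import least_squares
o=-c['R'].T@c['t']
def res(p):
    B=Ro.from_euler('z',p[2]/57.3).as_matrix()@Ro.from_euler('y',7,degrees=True).as_matrix();C=np.array([p[0],p[1],40])/1e3;out=[]
    for a,s,uv in E:
        d=c['R'].T@np.linalg.inv(c['intrinsics'])@[*uv,1];X=o+d*(((C-o)@B[:,2])/(d@B[:,2]));l=B.T@(X-C)*1e3
        out.append(l[1]-s*90 if a=='y' else l[0]-s*110)
    return np.array(out)
R=least_squares(res,[571,17,0],loss='soft_l1');print(R.x)
rr=res(R.x)
for a in'xy':
    for s in(1,-1):
        k=[i for i,e in enumerate(E) if e[0]==a and e[1]==s];print(a,s,rr[k].mean().round(2),rr[k].std().round(2),'slope deg',np.degrees(np.polyfit([E[i][2][0 if a=='x' else 1] for i in k],rr[k]/2.1,1)[0]).round(2))
E
python3 go.py 571 17 140 -0.5 7
```

```text
[29. 29. 31. 31. 31. 30. 30. 41. 66. 82. 84. 84. 86. 86. 86.] [87. 88. 86. 72. 47. 31. 30. 32. 32. 32. 33. 33. 32.]
[ 5.71189538e+02  1.55179466e+01 -3.24631989e-01]
x 1 -0.33 0.1 slope deg -0.0
x -1 0.36 0.12 slope deg 0.06
y 1 -0.61 0.23 slope deg 0.07
y -1 0.61 0.22 slope deg 0.01
t 5.33 tcp [ 590.5 -286.8  139.5] q [-0.08  0.44  0.62  1.58 -0.28  1.19  1.91]
shift [ 94.9 289.3  -1.2] turn [  0.8   7.5 -14. ]
```

>>> {"api": "servo_tool", "payload": {"targets": [[[60,150,-10,0.4,4,-7,-1],[95,288,-10,0.8,7.4,-14.2,-1],[95,288,-10,0.8,7.4,-14.2,-1],[95,288,-10,0.8,7.4,-14.2,-1],[95,288,-10,0.8,7.4,-14.2,-1],[95,288,-10,0.8,7.4,-14.2,-1],[95,288,-10,0.8,7.4,-14.2,-1],[95,288,-10,0.8,7.4,-14.2,-1]]]}}

```text
t: 6.32
eef_pos: [0.5703, 0.0139, 0.1484]
tool_rot: [[-0.993, 0.007, -0.121], [0.007, 1.0, 0.001], [0.121, -0.0, -0.993]]
force: [0.3, -0.8, -0.0]
finger_gap: 0.576
```

```bash
cat > bt.py <<'E'
from go import *
# board-frame helper: TCP / any in board coords
BR=Ro.from_euler('z',-0.3,degrees=True).as_matrix()@Ro.from_euler('y',7,degrees=True).as_matrix();BC=np.array([571,16,40.])
def b2w(l): return BC+BR@np.array(l,float)
def rep(l):
    s=read_state();p=BR.T@(np.array(s['eef_pos'])*1e3-BC)
    print('tcp in board',p.round(1),'axes',np.round(BR.T@np.array(s['tool_rot']),3).tolist(),'F',np.round(s['force'],1),'gap',round(s['finger_gap']*87,1))
    rel(b2w(l),goalR(-0.3,7),s)
if __name__=='__main__': rep([float(x) for x in sys.argv[1:4]])
E
python3 bt.py 0 0 7; python3 - <<'E'
from h import *
for n in('wrist','top'):
    im=read_camera(n);cv2.imwrite(f'pics/{n}3.png',im)
E
```

```text
tcp in board [-13.9  -2.1 107.5] axes [[-1.0, 0.002, 0.001], [0.002, 1.0, 0.0], [-0.001, 0.0, -1.0]] F [ 0.3 -0.8 -0. ] gap 50.1
t 6.33 tcp [570.3  13.9 148.4] q [-0.49  0.33  0.49  1.67 -0.16  1.3   1.6 ]
shift [-13.8   2.1 100.5] turn [ 0.   0.1 -0.1]
```

View pics/wrist3.png

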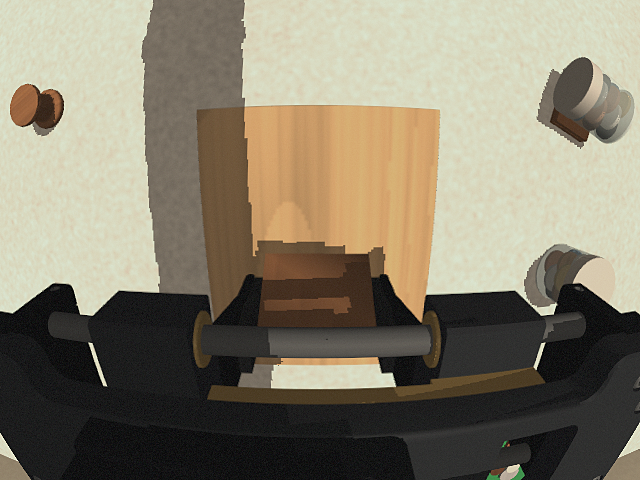

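The chock is held square over the board (pads at cols 255 and 380, board edges symmetric). Going down.

>>> {"api": "servo_tool", "payload": {"targets": [[[-7,1,50,0,0,-0.1,-1],[-13.5,2,80,0,0,-0.1,-1],[-13.5,2,95,0,0,-0.1,-1],[-13.5,2,97,0,0,-0.1,-1],[-13.5,2,97,0,0,-0.1,-1],[-13.5,2,97,0,0,-0.1,-1]]]}}

```text
t: 7.18
eef_pos: [0.5731, 0.0163, 0.0519]
tool_rot: [[-0.993, 0.006, -0.118], [0.006, 1.0, 0.002], [0.118, 0.001, -0.993]]
force: [0.1, -0.5, -0.5]
finger_gap: 0.573
```

```bash
python3 bt.py 0 0 5.8
```

```text
tcp in board [ 0.6  0.3 12.1] axes [[-1.0, 0.0, 0.004], [0.0, 1.0, 0.001], [-0.004, 0.001, -1.0]] F [ 0.1 -0.5 -0.5] gap 49.9
t 7.17 tcp [573.1  16.3  51.9] q [-0.46  0.44  0.46  1.75 -0.22  1.12  1.64]
shift [ 0.6 -0.3  6.3] turn [ 0.1  0.2 -0. ]
```

>>> {"api": "servo_tool", "payload": {"targets": [[[0,0,3,0,0.2,0,-1],[0,0,4,0,0.2,0,-1],[0,0,5,0,0.2,0,-1],[0,0,5.5,0,0.2,0,-1],[0,0,5.5,0,0.2,0,-1]]]}}

```text
t: 7.8
eef_pos: [0.5723, 0.0163, 0.0464]
tool_rot: [[-0.993, 0.006, -0.122], [0.005, 1.0, 0.001], [0.122, 0.001, -0.993]]
force: [-1.1, 0.8, -0.5]
finger_gap: 0.576
```

```bash
python3 bt.py 0 0 5.8
```

```text
tcp in board [0.5 0.3 6.5] axes [[-1.0, 0.0, 0.0], [0.0, 1.0, 0.001], [-0.0, 0.001, -1.0]] F [-1.1  0.8 -0.5] gap 50.1
t 7.8 tcp [572.3  16.3  46.4] q [-0.46  0.45  0.46  1.76 -0.22  1.11  1.65]
shift [ 0.5 -0.3  0.7] turn [ 0.  0. -0.]
```

>>> {"api": "servo_tool", "payload": {"targets": [[[0,0,1,0,0,0,-1],[0,0,1.5,0,0,0,-1],[0,0,2,0,0,0,-1],[0,0,2,0,0,0,-1]]]}}

```text
t: 8.3
eef_pos: [0.5724, 0.0163, 0.0459]
tool_rot: [[-0.993, 0.006, -0.121], [0.006, 1.0, 0.002], [0.121, 0.001, -0.993]]
force: [-5.2, 0.1, 14.0]
finger_gap: 0.575
```

```bash
python3 bt.py 0 0 5.8
```

```text
tcp in board [0.6 0.3 6. ] axes [[-1.0, 0.0, 0.001], [0.0, 1.0, 0.002], [-0.001, 0.002, -1.0]] F [-5.2  0.1 14. ] gap 50.0
t 8.3 tcp [572.4  16.3  45.9] q [-0.46  0.45  0.46  1.76 -0.22  1.11  1.65]
shift [ 0.6 -0.3  0.2] turn [ 0.1  0.  -0. ]
```

Contact: 14 N with the fingertips 6.0 mm above the surface, the same as at the pick. I'll release and rise.

>>> {"api": "servo_tool", "payload": {"targets": [[[0,0,0,0,0,0,0.6],[0,0,0,0,0,0,0.6],[0,0,0,0,0,0,0.8],[0,0,-1,0,0,0,0.8],[0,0,-20,0,0,0,0.8],[0,0,-60,0,0,0,1],[0,0,-110,0,0,0,1],[0,0,-130,0,0,0,1],[0,0,-130,0,0,0,1]]]}}

```text
t: 9.43
eef_pos: [0.5895, 0.0158, 0.1777]
tool_rot: [[-0.993, 0.006, -0.117], [0.006, 1.0, 0.003], [0.117, 0.002, -0.993]]
force: [-0.3, -0.2, -1.1]
finger_gap: 0.997
```

```bash
python3 bt.py 0 0 5.8; python3 - <<'E'
from wr import *
from bt import *
c=calibration('wrist');im=read_camera('wrist')
ct=calibration('top')
T=Ro.from_euler('y',7,degrees=True).as_matrix()
M=prism()@T.T
P=b2w([0,0,17.3])/1e3
x=look('chock_center',M,P[2],None,'pics/w4.png',(P[0]*1e3,P[1]*1e3,0))
print('chock in board',(BR.T@(np.array([x[0],x[1],P[2]*1e3])-BC)).round(1))
cv2.imwrite('pics/scene4.png',read_camera('scene'))
E
python3 go.py 520 160 200 -22
```

```text
tcp in board [ 1.600e+00 -1.000e-01  1.389e+02] axes [[-1.0, 0.0, 0.005], [0.001, 1.0, 0.002], [-0.005, 0.002, -1.0]] F [-0.3 -0.2 -1.1] gap 86.7
t 9.43 tcp [589.5  15.8 177.7] q [-0.48  0.35  0.49  1.59 -0.17  1.36  1.61]
shift [  2.3  -0.2 133.1] turn [ 0.1  0.3 -0. ]
0.87 [317.1, 220.2] 2988 expected [316. 226.]
FIT [573.3  16.1  -1.1] 0.026
chock in board [ 0.2  0.1 17.3]
t 9.62 tcp [587.4  16.  173.9] q [-0.48  0.35  0.49  1.6  -0.17  1.36  1.61]
shift [ 70.9 143.6 -17.3] turn [-1.3 -7.  21.6]
```

View pics/w4.png

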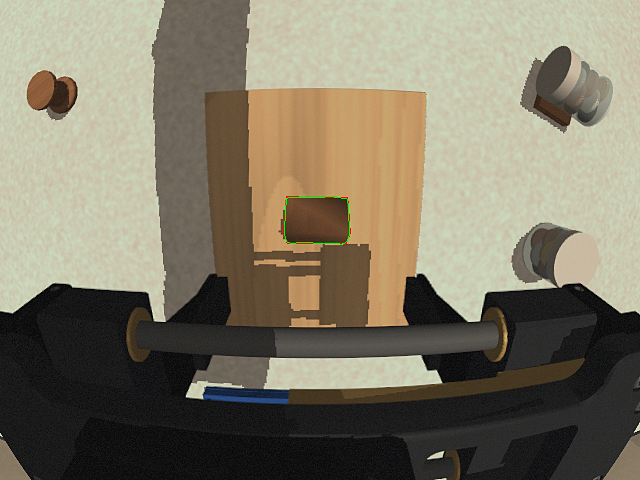

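The chock stands square at the board's middle: the wrist fit gives (0.2, 0.1) mm and 0.8° off in yaw. Now to the jar.

```bash
python3 go.py 435.5 277 150 -22.5
```

```text
t 9.62 tcp [587.4  16.  173.9] q [-0.48  0.35  0.49  1.6  -0.17  1.36  1.61]
shift [149.3 260.1  42.9] turn [-1.3 -7.  22.1]
```

>>> {"api": "servo_tool", "payload": {"targets": [[[60,100,0,-0.6,-3.5,10,1],[149,260,43,-1.3,-7,22,1],[149,260,43,-1.3,-7,22,1],[149,260,43,-1.3,-7,22,1],[149,260,43,-1.3,-7,22,1],[149,260,43,-1.3,-7,22,1],[149,260,43,-1.3,-7,22,1],[149,260,43,-1.3,-7,22,1]]]}}

```text
t: 10.62
eef_pos: [0.4367, 0.2752, 0.1497]
tool_rot: [[-0.924, 0.383, 0.0], [0.383, 0.924, -0.001], [-0.0, -0.001, -1.0]]
force: [-0.6, -0.4, -0.1]
finger_gap: 0.997
```

```bash
python3 - <<'E'
from wr import *
x=look('jar_center',cyl(),.036,None,'pics/w5.png',(435.5,277,-22.5))
E
python3 go.py 435.5 277 17.5 -22.5
```

```text
0.74 [315.6, 226.6] 6609 expected [318. 227.]
FIT [434.3 276.2 -21.4] 0.037
t 10.72 tcp [436.7 275.5 149.9] q [-0.97  0.11  0.34  1.9  -0.04  1.14  0.57]
shift [  1.7   1.  132.4] turn [-0.  0. -0.]
```

View pics/w5.png

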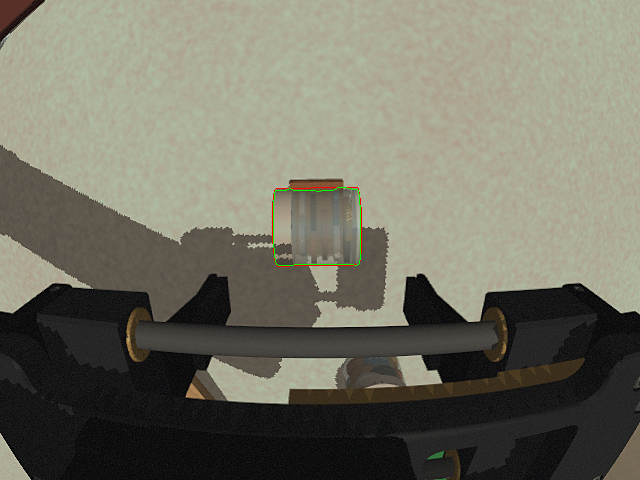

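>>> {"api": "servo_tool", "payload": {"targets": [[[2.5,0,50,0,0,-0.5,1],[2.5,0,95,0,0,-0.5,1],[2.5,0,120,0,0,-0.5,1],[2.5,0,133,0,0,-0.5,1],[2.5,0,133,0,0,-0.5,1],[2.5,0,133,0,0,-0.5,1]]]}}

```text
t: 11.48
eef_pos: [0.4353, 0.2768, 0.0181]
tool_rot: [[-0.927, 0.375, 0.002], [0.375, 0.927, 0.001], [-0.001, 0.002, -1.0]]
force: [0.1, -0.6, 0.1]
finger_gap: 1.003
```

```bash
python3 go.py 434.5 276.5 17.5 -22
```

```text
t 11.47 tcp [435.3 276.8  18.1] q [-0.94  0.28  0.32  2.02 -0.12  0.86  0.64]
shift [ 0.6 -0.5  0.6] turn [ 0.1  0.1 -0. ]
```

>>> {"api": "servo_tool", "payload": {"squeeze": 20, "targets": [[[0.6,-0.5,0.5,0,0,0,0.8],[0.6,-0.5,0.5,0,0,0,-1],[0.6,-0.5,0.5,0,0,0,-1],[0.6,-0.5,0.5,0,0,0,-1],[0.6,-0.5,0.5,0,0,0,-1],[0.6,-0.5,0.5,0,0,0,-1],[0.6,-0.5,0.5,0,0,0,-1]]]}}

```text
t: 12.35
eef_pos: [0.4346, 0.2766, 0.0177]
tool_rot: [[-0.927, 0.375, 0.002], [0.375, 0.927, 0.001], [-0.001, 0.002, -1.0]]
force: [-0.9, -1.6, 6.4]
finger_gap: 0.71
```

```bash
python3 go.py 434.5 276.5 17.5 -22
```

```text
t 12.35 tcp [434.6 276.6  17.7] q [-0.94  0.28  0.32  2.02 -0.12  0.86  0.63]
shift [ 0.  -0.1  0.2] turn [ 0.1  0.1 -0. ]
```

The opening reads 61.8 mm, so the jar is held. Lifting.

>>> {"api": "servo_tool", "payload": {"targets": [[[0,0,-25,0,0,0,-1],[0,0,-65,0,0,0,-1],[0,0,-110,0,0,0,-1],[0,0,-150,0,0,0,-1],[0,0,-150,0,0,0,-1],[0,0,-150,0,0,0,-1]]]}}

```text
t: 13.1
eef_pos: [0.4337, 0.276, 0.1665]
tool_rot: [[-0.927, 0.375, 0.0], [0.375, 0.927, 0.0], [-0.0, 0.0, -1.0]]
force: [0.8, 0.2, -3.2]
finger_gap: 0.709
```

```bash
python3 bt.py -42 0.1 100;  python3 - <<'E'
from h import *
cv2.imwrite('pics/w6.png',read_camera('wrist'))
E
```

```text
tcp in board [-153.   259.3  108.6] axes [[-0.922, 0.367, 0.122], [0.37, 0.929, 0.0], [-0.114, 0.045, -0.993]] F [ 0.8  0.2 -3.2] gap 61.7
t 13.1 tcp [433.7 276.  166.5] q [-0.98  0.09  0.34  1.88 -0.03  1.17  0.57]
shift [-197.4 -200.4   22.1] turn [  1.3   6.9 -21.7]
```

View pics/w6.png

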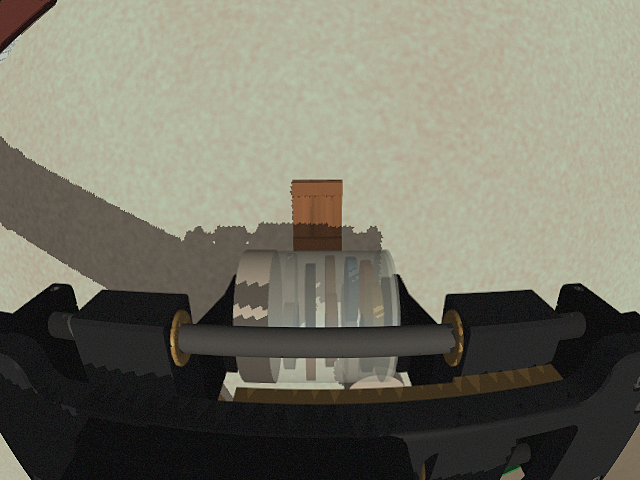

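The jar hangs level between the pads (cols 235–400), and the empty cradle shows behind it. Moving over the board.

>>> {"api": "servo_tool", "payload": {"targets": [[[-60,-60,5,0.4,2,-7,-1],[-130,-130,10,0.8,4,-14,-1],[-197,-200,22,1.3,6.9,-21.7,-1],[-197,-200,22,1.3,6.9,-21.7,-1],[-197,-200,22,1.3,6.9,-21.7,-1],[-197,-200,22,1.3,6.9,-21.7,-1],[-197,-200,22,1.3,6.9,-21.7,-1],[-197,-200,22,1.3,6.9,-21.7,-1]]]}}

```text
t: 14.15
eef_pos: [0.5406, 0.0181, 0.1437]
tool_rot: [[-0.992, 0.003, -0.123], [0.003, 1.0, 0.001], [0.123, 0.0, -0.992]]
force: [0.0, -0.0, -3.6]
finger_gap: 0.711
```

```bash
python3 bt.py -40 0.1 16
```

```text
tcp in board [-42.9   1.9  99.2] axes [[-1.0, -0.002, -0.001], [-0.002, 1.0, -0.0], [0.001, -0.0, -1.0]] F [ 0.  -0.  -3.6] gap 61.8
t 14.15 tcp [540.6  18.1 143.7] q [-0.57  0.28  0.55  1.75 -0.16  1.27  1.6 ]
shift [-2.9 -1.8 83.2] turn [-0.  -0.1  0.1]
```

>>> {"api": "servo_tool", "payload": {"targets": [[[-1,-1,40,0,0,0.1,-1],[-2,-1.8,70,0,0,0.1,-1],[-2,-1.8,82,0,0,0.1,-1],[-2,-1.8,83,0,0,0.1,-1],[-2,-1.8,83,0,0,0.1,-1],[-2,-1.8,83,0,0,0.1,-1]]]}}

```text
t: 14.9
eef_pos: [0.5332, 0.0165, 0.0621]
tool_rot: [[-0.993, 0.005, -0.121], [0.005, 1.0, 0.001], [0.121, 0.0, -0.993]]
force: [0.4, -0.5, -2.6]
finger_gap: 0.713
```

```bash
python3 bt.py -39 0.1 12; python3 - <<'E'
from h import *
a=read_camera('wrist');b=read_camera('scene')
cv2.imwrite('pics/s7.png',np.hstack([cv2.resize(b[180:330,230:430],(800,600))]));cv2.imwrite('pics/w7.png',a)
E
```

```text
tcp in board [-40.2   0.3  17.4] axes [[-1.0, -0.001, 0.001], [-0.001, 1.0, 0.0], [-0.001, 0.0, -1.0]] F [ 0.4 -0.5 -2.6] gap 62.0
t 14.9 tcp [533.2  16.5  62.1] q [-0.54  0.36  0.53  1.85 -0.21  1.11  1.64]
shift [-1.2 -0.2  5.4] turn [0.  0.1 0. ]
```

View pics/s7.png

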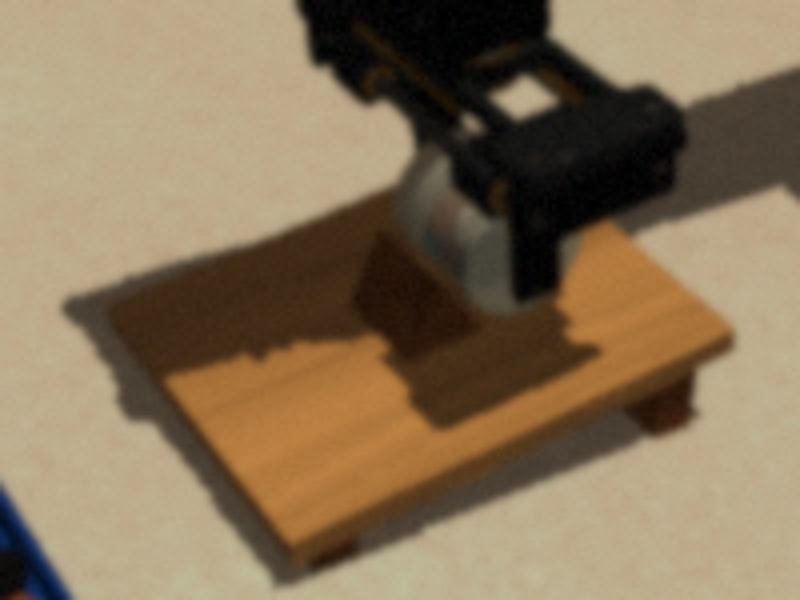

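The crop shows the jar just above the board, uphill of the chock and lined up with it. Lowering to contact.

>>> {"api": "servo_tool", "payload": {"targets": [[[-0.5,0,2,0,0.1,0,-1],[-0.5,0,4,0,0.1,0,-1],[-0.5,0,5,0,0.1,0,-1],[-0.5,0,6,0,0.1,0,-1],[-0.5,0,6.5,0,0.1,0,-1],[-0.5,0,6.5,0,0.1,0,-1]]]}}

```text
t: 15.75
eef_pos: [0.5328, 0.0164, 0.0568]
tool_rot: [[-0.992, 0.005, -0.123], [0.005, 1.0, 0.002], [0.123, 0.001, -0.992]]
force: [-5.9, 0.2, 14.7]
finger_gap: 0.712
```

```bash
python3 bt.py -37 0.1 11.7
```

```text
tcp in board [-40.    0.2  12. ] axes [[-1.0, -0.0, -0.001], [-0.0, 1.0, 0.001], [0.001, 0.001, -1.0]] F [-5.9  0.2 14.7] gap 62.0
t 15.75 tcp [532.8  16.4  56.8] q [-0.54  0.37  0.53  1.85 -0.21  1.1   1.64]
shift [-3.  -0.1  0.3] turn [ 0.1 -0.1  0. ]
```

Down at 12.0 mm, where 11.7 mm was expected. Now a gentle push downhill until the jar meets the chock.

>>> {"api": "servo_tool", "payload": {"targets": [[[-1,0,0,0,0,0,-1],[-2,0,0,0,0,0,-1],[-3,0,0,0,0,0,-1],[-3.5,0,0,0,0,0,-1],[-3.5,0,0,0,0,0,-1]]]}}

```text
t: 16.38
eef_pos: [0.5359, 0.0163, 0.0565]
tool_rot: [[-0.992, 0.005, -0.124], [0.005, 1.0, 0.002], [0.124, 0.001, -0.992]]
force: [-4.1, 0.3, 6.0]
finger_gap: 0.71
```

```bash
python3 bt.py -37 0.1 11.7
```

```text
tcp in board [-36.9   0.1  12.1] axes [[-1.0, -0.0, -0.002], [-0.0, 1.0, 0.001], [0.002, 0.001, -1.0]] F [-4.1  0.3  6. ] gap 61.8
t 16.38 tcp [535.9  16.3  56.5] q [-0.54  0.38  0.53  1.84 -0.21  1.11  1.64]
shift [ 0.1 -0.   0.4] turn [ 0.1 -0.1  0. ]
```

>>> {"api": "servo_tool", "payload": {"targets": [[[-0.5,0,0.4,0,0,0,-1],[-1,0,0.6,0,0,0,-1],[-1,0,0.6,0,0,0,-1]]]}}

```text
t: 16.75
eef_pos: [0.5363, 0.0163, 0.0564]
tool_rot: [[-0.992, 0.005, -0.126], [0.005, 1.0, 0.002], [0.126, 0.002, -0.992]]
force: [-5.9, 0.7, 11.6]
finger_gap: 0.712
```

```bash
python3 bt.py -37 0.1 11.7;python3 - <<'E'
from h import *
a=read_camera('wrist');b=read_camera('scene')
cv2.imwrite('pics/s8.png',np.hstack([cv2.resize(b[180:330,230:430],(800,600))]));cv2.imwrite('pics/w8.png',a)
E
```

```text
tcp in board [-36.5   0.1  12. ] axes [[-1.0, -0.0, -0.004], [-0.0, 1.0, 0.002], [0.004, 0.002, -1.0]] F [-5.9  0.7 11.6] gap 61.9
t 16.75 tcp [536.3  16.3  56.4] q [-0.54  0.38  0.53  1.84 -0.22  1.11  1.64]
shift [ 0.5 -0.   0.3] turn [ 0.1 -0.2  0. ]
```

View pics/s8.png

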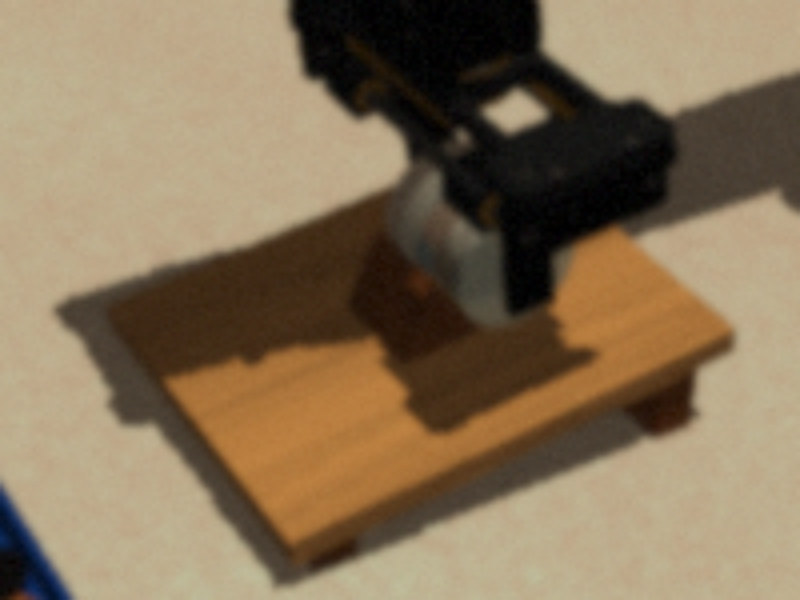

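The last 1 mm of command moved the jar only 0.4 mm while the force rose, so it is down and against the chock. I'll release, opening slowly.

>>> {"api": "servo_tool", "payload": {"squeeze": 5, "targets": [[[0,0,0,0,0,0,-1],[0,0,0,0,0,0,-1],[0,0,0,0,0,0,0.5],[0,0,0,0,0,0,0.7],[0,0,0,0,0,0,0.8],[0,0,0,0,0,0,0.8],[0,0,0,0,0,0,0.8]]]}}

```text
t: 17.73
eef_pos: [0.5363, 0.0163, 0.0564]
tool_rot: [[-0.992, 0.005, -0.126], [0.005, 1.0, 0.002], [0.126, 0.002, -0.992]]
force: [0.6, -0.2, -0.4]
finger_gap: 0.896
```

```bash
python3 bt.py -37 0.1 11.7;python3 - <<'E'
from h import *
a=read_camera('wrist');b=read_camera('scene')
cv2.imwrite('pics/s9.png',np.hstack([cv2.resize(b[180:330,230:430],(800,600))]));cv2.imwrite('pics/w9.png',a)
E
```

```text
tcp in board [-36.5   0.1  12. ] axes [[-1.0, -0.0, -0.004], [-0.0, 1.0, 0.002], [0.004, 0.002, -1.0]] F [ 0.6 -0.2 -0.4] gap 77.9
t 17.73 tcp [536.3  16.3  56.4] q [-0.54  0.38  0.52  1.84 -0.22  1.11  1.64]
shift [ 0.5 -0.   0.3] turn [ 0.1 -0.2  0. ]
```

View pics/w9.png

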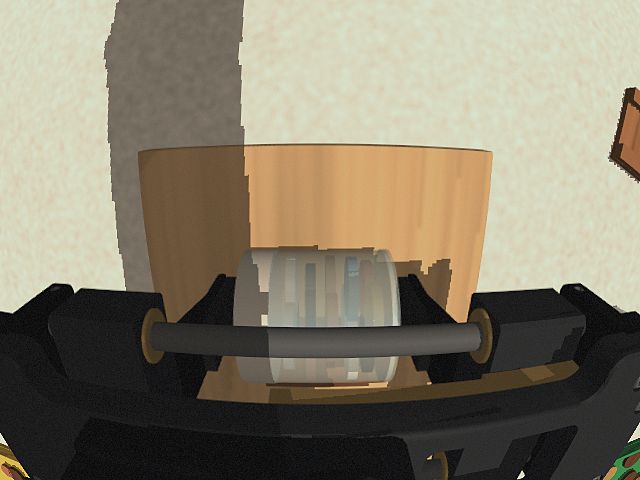

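The jar has stayed put (cols 235–400, as when it was held) with both pads clear. Raising the arm straight up, square to the board.

>>> {"api": "servo_tool", "payload": {"targets": [[[0,0,-3,0,0,0,0.85],[0,0,-15,0,0,0,0.9],[0,0,-40,0,0,0,1],[0,0,-80,0,0,0,1],[0,0,-130,0,0,0,1],[0,0,-150,0,0,0,1],[0,0,-150,0,0,0,1]]]}}

```text
t: 18.7
eef_pos: [0.5563, 0.0158, 0.2074]
tool_rot: [[-0.993, 0.005, -0.122], [0.005, 1.0, 0.003], [0.122, 0.002, -0.993]]
force: [0.3, 0.4, -0.7]
finger_gap: 0.998
```

```bash
python3 - <<'E'
from wr import *
from bt import *
s=read_state();print(s['t'],s['eef_pos'],s['force'])
T=Ro.from_euler('y',7,degrees=True).as_matrix()
P=b2w([-37,0,30])
for i in range(2):
    x=look('jar_center',cyl()@T.T,P[2]/1e3,None,f'pics/w10{i}.png',(P[0],P[1],0))
    print('jar in board',(BR.T@(np.array([x[0],x[1],P[2]])-BC)).round(1))
b=read_camera('scene')
cv2.imwrite('pics/s10.png',cv2.resize(b[180:330,230:430],(800,600)))
E
```

```text
18.7 [0.55626591 0.01584346 0.20737964] [ 0.27753963  0.43683194 -0.68745048]
0.84 [314.8, 220.7] 5912 expected [316. 220.]
FIT [539.1  16.4   0.8] 0.024
jar in board [-35.9   0.2  30.1]Traceback (most recent call last):
  File "<stdin>", line 7, in <module>
  File "wr.py", line 7, in look
    d=min(rs,key=lambda d:np.hypot(*(np.array(d['xy'])-g)))
ValueError: min() iterable argument is empty
```

Second detection missed. I'll look again, which also gives a check over time.

```bash
python3 - <<'E'
from wr import *
b=read_camera('scene')
cv2.imwrite('pics/s10.png',cv2.resize(b[180:330,230:430],(800,600)))
cv2.imwrite('pics/w102.png',read_camera('wrist'));print(read_state()['t'])
E
```

```text
19.0
```

View pics/s10.png

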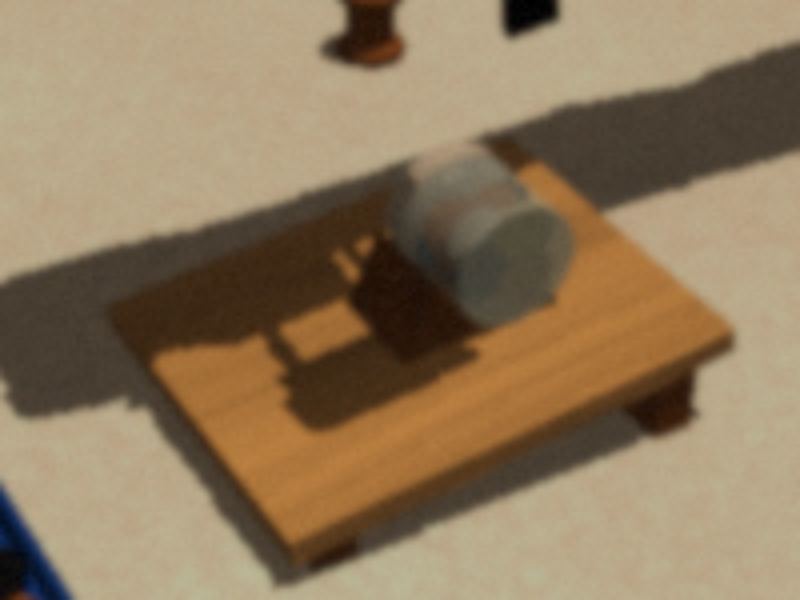

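View pics/w102.png

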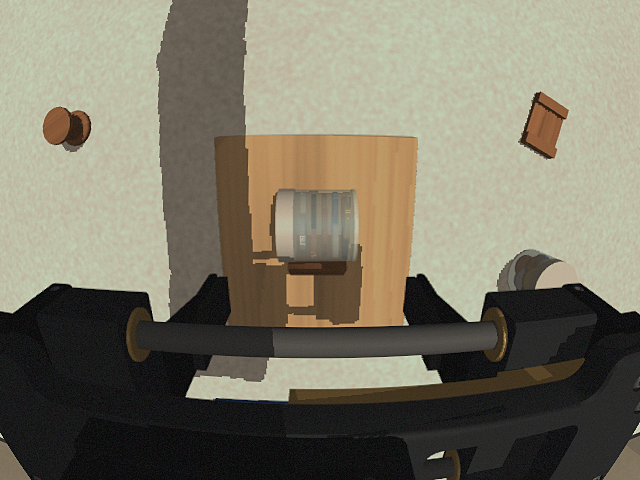

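The jar rests on the board at wrist (316,225), centred against the chock at (317,267). The arm is well clear. Handing in.

```bash
python3 -c "
from bench import *
print(finish_job())"
```

```text
the job is handed in; nothing more can be done
None
```

The job is done and handed in at about 19 s of the 58 s allowed. The chock stands across the board, and the jar lies on its side against the chock's uphill face, with the arm clear of both.

- **Chock:** I gripped the brown wooden chock by its ends, not the purple look-alike, and set it at the middle of the board. The wrist camera then put it at (0.2, 0.1) mm from the middle and 0.8° off square.
- **Jar:** I gripped it by its end faces and lowered it until it touched the board. I then eased it downhill until it met the chock and opened the gripper slowly. A camera fit after release put it at −35.9 mm along the slope and +0.2 mm across. The expected resting place was about −37 mm, so the difference is within the fit's accuracy.
- **Last checks:** The final pictures, about 0.3 s after the arm was clear, show the jar at rest and centred on the chock. The force on the tool was about zero.
- **Failed or disagreeing checks:**
  - A second jar fit after release failed because the network missed the jar, so I relied on the pictures instead.
  - Early on, the scene camera's chock and board outlines disagreed with the top camera's. I used the top and wrist cameras for those.

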